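# Hang the slotted strap plate on the press stand's stud

### The arm

A 7-joint arm with a two-finger parallel gripper is mounted at the origin on the work surface. World frame = base frame: x ahead of the robot, y to its left, z up, the work surface at z = 0. Lengths are in m, angles in rad, forces in N, time in s.
With the tool pointing down it reaches from about 0.4 to 0.875 m from the base axis. Payload 19.3 kg.
Tool frame: the origin (TCP) lies at the very end of the fingers, on their centre line; the grasp point (between the pads) lies 19 mm behind it; z points along the fingers, y is the line along which they close (so a half turn about z gives the same grasp; the last joint's range is limited). The gripper opens to 85 mm and grips with 20 to 120 N. Pads are 22 mm wide; open, the fingers measure 114 mm over their backs; the gripper's body (76 mm by 85 mm) begins 54 mm behind the grasp point. The pads swing forward as they close: fully open they stand 13 mm farther back than shut.
Start: joints at [-1.376, 0.521, -0.036, 1.599, 0.021, 1.021, -0.113], TCP at [0.164, 0.603, 0.231] pointing down, gripper open.
Joint ranges: [-2.91, 2.91], [-0.3, 2.13], [-1.5, 1.42], [0.17, 2.43], [-1.26, 4.41], [0.16, 1.93], [-2.52, 2.52]. Speed limits (rad/s): [1.89, 1.89, 2.39, 2.39, 3.01, 3.01, 3.01].

### API

Orientations are given as [roll, pitch, yaw] about the fixed x, y, z axes, in that order (R = Rz(yaw) Ry(pitch) Rx(roll)).
In Python, from workcell import monitor, optics, job_done gives the robot as it stands.
- The arm moves only by the shell command python3 -m handwheel 'ROWS' [FORCE]. ROWS is JSON, a list of rows, each an object of numbers: "dx", "dy", "dz": the shift along the tool's x, y, z in cm; "wx", "wy", "wz": the turn, a rotation vector about the tool's x, y, z in rad; "claw": the opening in per cent of the stroke, from 0 (shut) to 100 (fully open). A call has 1 to 8 rows; each row shifts and turns the commanded pose from where the row before left it, along the tool's axes as they then stand; what a row does not reach is not made up. A row lasts 1/8 s, in which the tool goes at most 62.5 mm and 10.7 degrees, less where a joint would pass 70% of its speed; a pose out of reach is approached as far as the arm can. A call with a gripper value outside its range is refused whole. The fingers move at their own pace and stop on an object; FORCE is the grip in N (left out, the last holds). Time passes only in rows, so rows that do not move let the fingers close. It gives the time, the measured TCP pose, the force, the opening and the grip force at its end, in the units of the state.
- monitor.observe(): the state, without advancing time (a new reading comes with each control period).
- optics.grab_frame(name): name is "side" or "top"; returns a dict with "frame" (384x512x3 uint8, blue, green, red), "fovy" (degrees; the focal length in pixels is half the picture's height over the tangent of half this angle, whatever the lens; pixels are square), "cx", "cy" (the principal point, pixels), "R" (3x3) and "t" (3): a world point X has camera coordinates R X + t. Camera axes: x right, y down, z forward; pixel columns grow to the right and rows downward; lengths in m; the calibration is good to about 2 mm. A picture is of the moment at which its call begins. There is no depth.
- job_done(): hands the job in; it is judged then, once.
Trained networks look in the newest picture that a camera, given by its name, has taken for a name from the list of things; names that differ only in an ending like _2 or _b are one class to them, and where a whole thing is asked for, a point or a joint stands for the part that bears it (a point fixed in the world has none). Each returns a list of dicts, best first, with "p" (0 to 1); they miss things now and then, are a little off and sometimes report something else, mostly with a low value. They report only what shows in the picture. A call takes as long as a camera call. They do not tell look-alikes from the thing itself.
- optics.masks_of(name, camera): "region" (384x512 bool, what is visible of it) and "rect" ([left, top, width, height] in pixels, round what is visible of it).
The state is a dict: "clock": time; "qpos": joint angles; "qd": joint speeds; "joint_efforts": joint torques, N m; "position": TCP position; "tool_rot": TCP orientation; "force": force on the tool from outside, world axes, zero at the start; "moment": the same for the moment, N m; "grip_width": finger opening in m; "finger_force": force on a finger pad.
Only numpy, scipy, OpenCV 4.12 (cv2) and the standard library are available. Lean on these libraries where they do the work, as an engineer would, in place of code of your own. Each camera call takes 0.05 s, during which the arm holds its last target. There are 200 camera calls.

### The job

Hang the slotted plate with the red grip, now in the black rack, on the headed stud of the grey stand: keep it upright in your grip (never leaning over 5 degrees), slide its side slot sideways over the stud behind the brass head until you feel the slot's end, then let it down so that the stud sits fully home in the notch, and let go. The stud may be clamped anywhere along its slide, so go by feel and gently, never pressing the plate on the stand or stud with more than 20 N. Leave the blue plate and everything else where they are.

Things in the scene. Friction and masses are not known exactly. Their poses are not given: they have to be found in the camera images.
- strap: The loose slotted plate, 0.36 kg +-25 %, upright in one rack pocket. Origin: middle of its underside; z up, x through its thickness, y along its width. Steel foot 90 wide (y) x 18 thick (x) x 22 mm high; above it a bare aluminium plate, 6 mm thick, 90 wide, up to z = 100 mm. Hung, its origin is 72 mm below the stud's axis.
- grip (a point): Middle of the plate's red grip, on the plate's y = 0, z = 127 mm: 32 wide (y) x 12 thick (x), from z = 100 to 154 mm. Pinch it from above across its 12 mm.
- slot_mouth (a point): On the plate, middle of the slot's open mouth: y = +45, z = 57 mm. The slot runs level from here to y = -6 mm, 14 mm high (z = 50 to 64).
- notch (a point): On the plate, middle of the notch's top: y = 0, z = 76 mm. The notch, 12 mm wide (y = -6 to +6), goes up 12 mm from the slot's inner end; its -y side is flush with the slot's end.
- stand: The fixed grey stand. Origin: on its underside, below stud; x is the way the stud points (away from the robot), y along the slide, z up. Upright 150 mm wide (y), 138 high, front face at x = -24 mm; foot 12 mm thick, x = -75 to +15, y = -75 to +75 mm.
- stud (a point): Fixed to the stand, 115 mm above its underside, same axes: the stud's axis at mid neck WHEN its cross slide is at mid travel. The slide is clamped up to 40 mm to either side along y, not reported; it does not yield. Stud: level pin along x, 8 mm diameter, neck 14 mm long between slide block (front x = -7, 30 wide, 34 high) and brass head (x = +7 to +12, 20 mm diameter).
- rack: The fixed black rack, 130 (x) x 110 (y) x 30 mm high, origin middle of its underside. Two pockets 22 mm wide (x), 100 mm long (y), floor 6 mm above the table, centred at x = -31 and +31 mm. One holds the slotted plate, the other the blue plate.
- holed: The blue plate with a closed window, 90 wide, 80 mm high, in the other pocket: leave it.
- casting: Aluminium gear housing, 75 x 75 x 68 mm, bystander.
- ink_cup: White ink cup, 80 mm diameter, 46 mm high, bystander.
- wrench: Steel wrench lying on the table, bystander.
- driver: Screwdriver lying on the table, bystander.
- thinner: Bottle with red cap, 60 mm diameter, 150 mm high, bystander.
Mind the look-alikes: they are no part of the job. Leave any brown, pink or purple look-alike of the strap alone.

How it is judged:
On the way, in this order (a step that is already met when the one before it is completed fails the run):
1. the slotted plate is lifted clear out of the rack (its underside more than 40 mm above the table) (height (world z) of strap above 0.04 m), for 0.1 s.
2. the plate is slid on, upright, at slot height (origin 48 to 66 mm below the stud's axis, within 8 mm of mid neck along the stud and 48 mm of mid slide across) (x of strap in the frame of stud between -0.008 and 0.008 m and y of strap in the frame of stud between -0.048 and 0.048 m and z of strap in the frame of stud between -0.066 and -0.048 m and angle between strap's own z axis and vertical below 0.2 rad), for 0.1 s.
At the end, for the whole second after the job is handed in: The slotted plate hangs by its notch on the stud, released and at rest: origin 68.5 to 75 mm below the stud's axis, within 10 mm of the neck's middle along it and 50 mm of the slide's middle sideways, within 0.15 rad of upright, carried by the stand (over 1 N) (x of strap in the frame of stud between -0.01 and 0.01 m and y of strap in the frame of stud between -0.05 and 0.05 m and z of strap in the frame of stud between -0.075 and -0.0685 m and angle between strap's own z axis and vertical below 0.15 rad and linear speed of strap below 0.02 m/s and angular speed of strap below 0.2 rad/s and contact force between strap and stand above 1 N and contact force between strap and the fingers below 0.1 N); the robot touches nothing.
It fails at once if the plate is pressed or dropped against the stand or stud with more than 20 N (contact force between strap and stand above 20 N).
It fails at once if the slotted plate leans more than 0.1 rad from upright while held by the fingers (angle between strap's own z axis and vertical above 0.1 rad and contact force between strap and the fingers above 1 N).
It fails at once if the blue plate is moved more than 20 mm (distance of holed from where it was at the start of the episode above 0.02 m).
It fails at once if the gear housing, ink cup, wrench, screwdriver or bottle is moved more than 30 mm (distance of any of casting, ink_cup, wrench, driver, thinner from where it was at the start of the episode above 0.03 m).
It also fails if it takes over 58 s, if anything falls off the work surface, if the arm or the gripper's body presses on something with over 40 N, if the wrist force passes 120 N, or if a joint passes its speed limit or range.

## Working session

There is one attempt and no reset: what is moved stays moved. The work goes in short steps, Python scripts to look and compute and a shell command to move; the robot and the scene stay as the last step left them, time stands still between calls to the robot, and variables do not carry over. Pictures are saved under pics/ and viewed, at most 10 in all, crops included, and the job is handed in when it is done.

```bash
mkdir -p pics; cat > h.py <<'E'
import numpy as np, cv2, json
from workcell import monitor, optics, job_done
def K(f):
    h=f["frame"].shape[0]; return h/2/np.tan(np.radians(f["fovy"])/2)
def ray(f,u,v):
    R=np.array(f["R"]);t=np.array(f["t"]);k=K(f)
    d=R.T@np.array([(u-f["cx"])/k,(v-f["cy"])/k,1]);return -R.T@t,d
def atz(f,u,v,z):
    c,d=ray(f,u,v);return c+d*(z-c[2])/d[2]
def proj(f,X):
    p=np.array(f["R"])@np.array(X)+np.array(f["t"]);return p[:2]/p[2]*K(f)+[f["cx"],f["cy"]]
def tri(f,a,g,b):
    c1,d1=ray(f,*a);c2,d2=ray(g,*b);s=np.linalg.lstsq(np.c_[d1,-d2],c2-c1,rcond=None)[0]
    p,q=c1+d1*s[0],c2+d2*s[1];return (p+q)/2,np.linalg.norm(p-q)
E
python3 - <<'E'
from h import *
import pickle
F={}
for c in("side","top"):
    f=F[c]=optics.grab_frame(c)
    cv2.imwrite(f"pics/{c}0.png",f["frame"])
    print(c,f["fovy"],f["cx"],f["cy"],-np.array(f["R"]).T@np.array(f["t"]),np.round(f["R"],2).tolist())
    for n in("strap","grip","stand","stud","rack","holed"):
        try:
            for m in optics.masks_of(n,c)[:3]: print(c,n,round(m["p"],2),m["rect"])
        except Exception as e: print(c,n,e)
pickle.dump(F,open("F.pkl","wb"))
print(monitor.observe())
E
```

```text
side 42.63430676814526 259.75127134768275 190.96178518494452 [-0.43373196 -0.96074227  0.83159106] [[0.7, -0.71, 0.02], [-0.32, -0.34, -0.88], [0.63, 0.62, -0.47]]
side strap 0.98 [286.9, 196.0, 26.9, 50.8]
side strap 0.95 [347.6, 210.9, 24.0, 54.8]
side strap 0.91 [230.4, 196.8, 14.6, 49.9]
side grip 0.92 [319.1, 232.7, 30.8, 58.5]
side grip 0.71 [229.8, 195.9, 16.0, 54.6]
side grip 0.68 [348.4, 211.9, 25.8, 52.3]
side stand 0.73 [286.4, 196.4, 27.7, 47.3]
side stand 0.62 [197.0, 160.5, 46.0, 50.1]
side stand 0.51 [204.4, 130.4, 18.4, 33.7]
side stud 0.64 [198.1, 159.4, 47.6, 51.6]
side stud 0.21 [272.1, 236.1, 51.2, 33.9]
side holed 0.97 [276.5, 227.9, 26.9, 29.6]
top 50.36560254874613 260.5730188196266 197.71663653116366 [ 0.46816523 -0.00235934  1.22717929] [[0.02, -1.0, -0.01], [-1.0, -0.02, -0.08], [0.08, 0.01, -1.0]]
top strap 0.94 [378.3, 171.0, 24.9, 35.6]
top strap 0.8 [317.6, 265.6, 28.4, 29.0]
top strap 0.74 [312.5, 208.0, 40.2, 9.8]
top grip 0.83 [381.5, 168.4, 18.7, 36.3]
top grip 0.78 [275.0, 236.5, 11.9, 31.2]
top grip 0.76 [322.1, 263.2, 22.1, 31.0]
top stand 0.82 [1
[... 180 characters left out ...]
1, 8.5]
{'clock': 0.7, 'qpos': array([-1.37615733,  0.52138655, -0.03632157,  1.59953306,  0.02118568,
        1.02109098, -0.11277436]), 'qd': array([ 0.00061537, -0.00047291,  0.00057868, -0.00033368,  0.00102766,
       -0.00042732, -0.0002299 ]), 'joint_efforts': array([ 4.33815023e-05, -9.26690626e+01,  1.97843380e+00, -3.70205641e+01,
        1.82283885e-02,  2.28917372e-03,  1.81091929e-05]), 'position': array([0.16359899, 0.60318446, 0.23128707]), 'tool_rot': array([-3.14155736e+00, -2.04849552e-05,  2.87674819e+00]), 'force': array([ 0.31367318, -0.08283569, -0.37943484]), 'moment': array([-0.00165107,  0.02309349, -0.00495243]), 'finger_force': 0.0, 'grip_width': 0.085124930894011}
```

```bash
python3 - <<'E'
import cv2
a=cv2.imread("pics/side0.png")[110:310,150:410];cv2.imwrite("pics/side1.png",cv2.resize(a,(780,600),interpolation=cv2.INTER_CUBIC))
a=cv2.imread("pics/top0.png")[150:310,150:410];cv2.imwrite("pics/top1.png",cv2.resize(a,(780,480),interpolation=cv2.INTER_CUBIC))
E
```

```text
(no output)
```

View pics/side1.png

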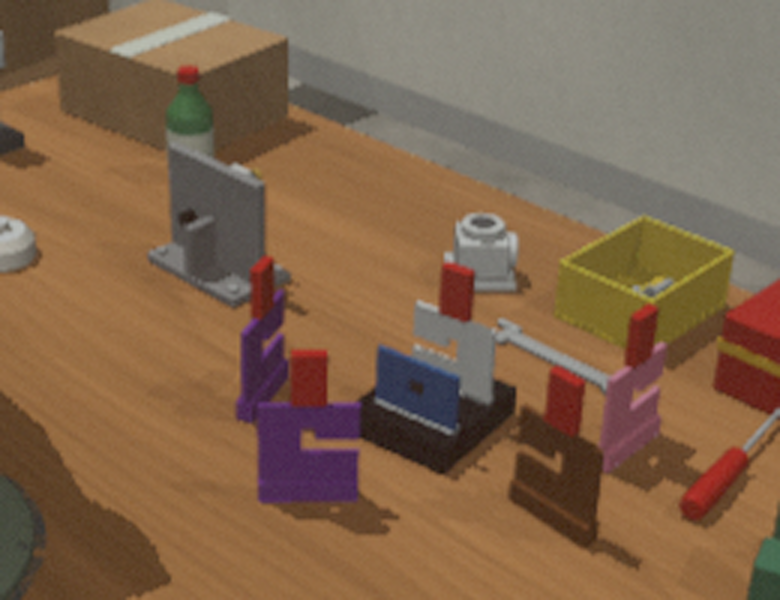

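View pics/top1.png

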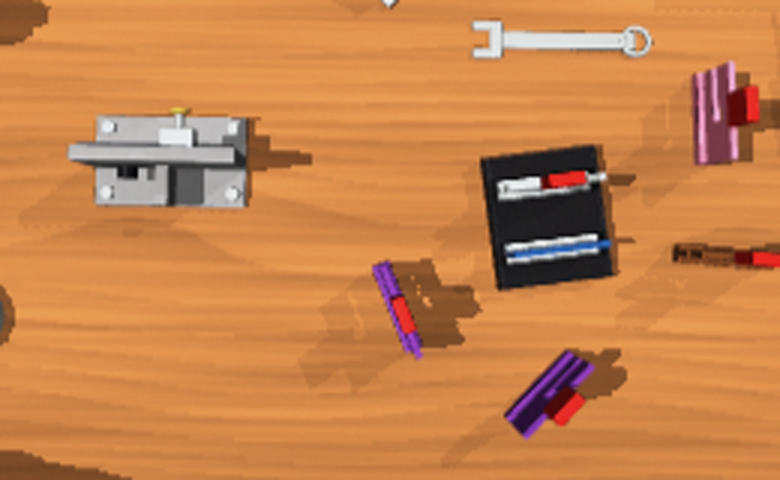

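The bare aluminium plate stands in the rack's far pocket (side about (302,207), top about (339,210)), and its red grip is at side (302,207) and top (339,210). The free-standing purple, brown and pink ones are look-alikes, and the blue plate is in the near pocket. The plate's slot opens to world +y, towards the stand. The slide block and brass head show in the top picture at about (209,187).

```bash
python3 - <<'E'
from h import *
import pickle
F=pickle.load(open("F.pkl","rb"));S,T=F["side"],F["top"]
def cen(f,box,fn):
    x0,x1,y0,y1=box;a=cv2.cvtColor(f["frame"],cv2.COLOR_BGR2HSV)[y0:y1,x0:x1].astype(int)
    m=fn(a[...,0],a[...,1],a[...,2]).astype(np.uint8);n,l,st,c=cv2.connectedComponentsWithStats(m)
    i=1+np.argmax(st[1:,4]);pts=np.argwhere(l==i)[:,::-1]+[x0,y0]
    return c[i]+[x0,y0],pts
red=lambda h,s,v:((h<8)|(h>172))&(s>150)&(v>70)
cs,ps=cen(S,(290,315,192,220),red);ct,pt=cen(T,(325,352,200,218),red)
print("grip",cs,ct,len(ps),len(pt),tri(S,cs,T,ct),"top@.16",atz(T,*ct,.155))
print("side bbox",ps.min(0),ps.max(0),"proj top/bot")
g=tri(S,cs,T,ct)[0]
for z in(.106,.160):print(proj(S,[g[0],g[1],z]),proj(T,[g[0],g[1],z]))
blk=lambda h,s,v:(v<60)
c,p=cen(T,(305,360,192,250),blk)
r=cv2.minAreaRect(p.astype(np.float32));b=cv2.boxPoints(r);W=np.array([atz(T,*q,.03) for q in b]);print("rack",W.round(4).tolist(),W.mean(0))
for i in range(4):
    d=W[(i+1)%4]-W[i];print(np.linalg.norm(d).round(4),np.degrees(np.arctan2(d[1],d[0])).round(2))
br=lambda h,s,v:(h>18)&(h<34)&(s>120)&(v>90)
c,p=cen(T,(195,225,180,197),br);print("brass top",c,len(p),p.min(0),p.max(0),atz(T,*c,.117))
# foot corners / bolts in crop px
for q in[(109,128),(232,127),(107,191),(232,192),(95,116),(248,116),(95,206),(248,207)]:
    print(q,atz(T,150+q[0]/3,150+q[1]/3,.012).round(4))
for n in("thinner","casting","ink_cup"):
  for cam in("side","top"):
    optics.grab_frame(cam)
    for m in optics.masks_of(n,cam)[:1]:
        x,y,w,h=m["rect"];print(n,cam,round(m["p"],2),m["rect"],atz(F[cam],x+w/2,y+h*(.95 if cam=="side" else .5),0.0).round(3))
f=T["frame"][176:222,168:238];cv2.imwrite("pics/st.png",cv2.resize(f,None,fx=11,fy=11,interpolation=cv2.INTER_CUBIC))
f=S["frame"][190:265,260:330];cv2.imwrite("pics/pl.png",cv2.resize(f,None,fx=8,fy=8,interpolation=cv2.INTER_CUBIC))
E
```

```text
grip [301.87078652 206.65168539] [337.61538462 209.44615385] 178 65 (array([ 0.52205571, -0.19651307,  0.1356135 ]), np.float64(0.002021813789193768)) top@.16 [ 0.52178757 -0.19379813  0.155     ]
side bbox [297 198] [307 216] proj top/bot
[301.65089638 215.53950274] [335.40960376 210.20566343]
[302.7049144  199.12093217] [339.00008634 209.2701747 ]
rack [[0.5454, -0.1351, 0.03], [0.5618, -0.2464, 0.03], [0.4361, -0.2628, 0.03], [0.4199, -0.1524, 0.03]] [ 0.49077461 -0.19916212  0.03      ]
0.1125 -81.64
0.1267 -172.57
0.1116 98.36
0.1267 7.84
brass top [209.27272727 186.54545455] 11 [207 186] [212 187] [0.58071474 0.15001515 0.117     ]
(109, 128) [0.5719 0.2327 0.012 ]
(232, 127) [0.5748 0.1099 0.012 ]
(107, 191) [0.509  0.2327 0.012 ]
(232, 192) [0.5101 0.1084 0.012 ]
(95, 116) [0.5837 0.247  0.012 ]
(248, 116) [0.5861 0.0942 0.012 ]
(95, 206) [0.494  0.2442 0.012 ]
(248, 207) [0.4955 0.0922 0.012 ]
thinner side 0.91 [204.8, 134.3, 18.8, 29.6] [0.724 0.431 0.   ]
thinner top 0.7 [121.6, 243.8, 29.8, 25.0] [0.38  0.378 0.   ]
casting side 0.93 [298.8, 183.3, 21.6, 23.0] [ 0.734 -0.059  0.   ]
casting top 0.65 [262.7, 117.7, 34.2, 32.1] [ 0.758 -0.045  0.   ]
ink_cup side 0.87 [139.2, 181.1, 24.3, 17.6] [0.374 0.356 0.   ]
ink_cup top 0.61 [121.9, 244.7, 31.7, 25.5] [0.376 0.375 0.   ]
```

View pics/st.png

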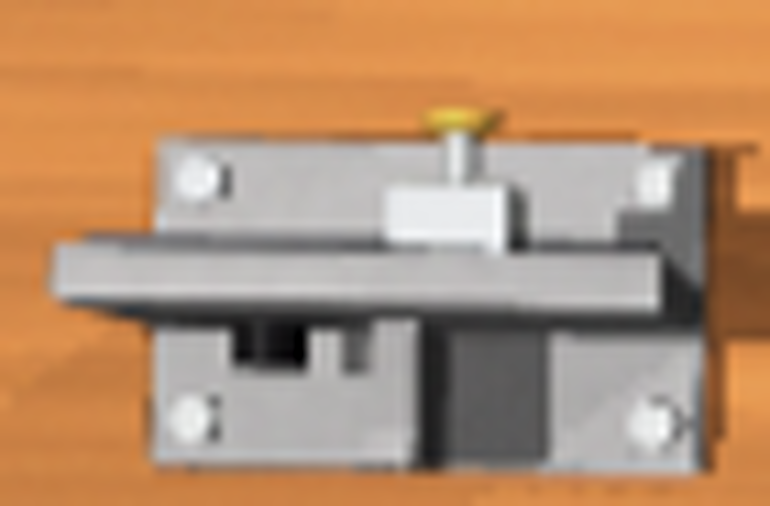

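View pics/pl.png

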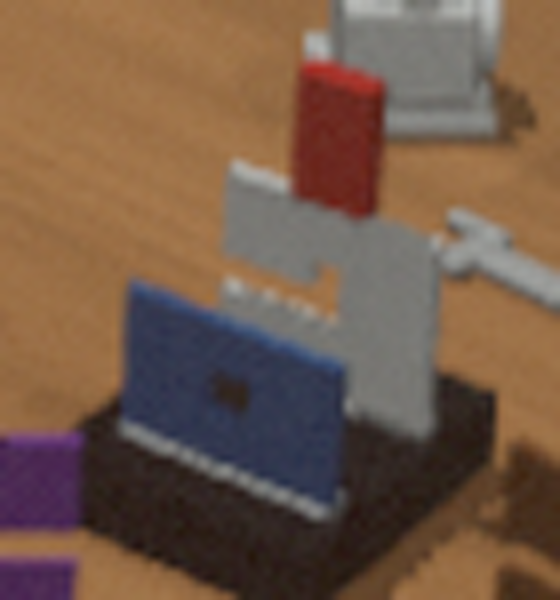

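The crop confirms it: a bare aluminium plate with the slot mouth to image left (+y). The stand origin is about (0.570, 0.169) with yaw about 0.013, and the stud shows at y ≈ 0.150. The grip is at (0.522, -0.195) with yaw about 0.14. I'll turn the tool first.

```bash
cat > go.py <<'E'
# prints shift in cm along tool axes from present pose to target x y z, and turn about tool z to yaw
import sys
from h import *
from scipy.spatial.transform import Rotation as Ro
s=monitor.observe();t=list(map(float,sys.argv[1:5]))
R=Ro.from_euler("xyz",s["tool_rot"]).as_matrix()
print("t",s["clock"],"pos",s["position"].round(4),"rot",s["tool_rot"].round(4),"F",s["force"].round(2),"M",s["moment"].round(2))
print("d(cm)",((R.T@(np.array(t[:3])-s["position"]))*100).round(2),"wz",round(s["tool_rot"][2]-t[3],3),"qpos",s["qpos"].round(2))
E
python3 -m handwheel '[{"wz":0.167},{"wz":0.167},{"wz":0.167},{"wz":0.167},{"wz":0.167},{"wz":0.167},{"wz":0.164},{}]' 
python3 go.py 0.42 0.30 0.24 1.711
```

```text
t 1.3 pos [0.1636 0.6032 0.2313] rot [-3.1416  0.      2.8768] F [ 0.18 -0.2   0.34] M [-0.03 -0.04 -0.01]
d(cm) [-32.68 -22.55  -0.87] wz 1.166 qpos [-1.38  0.52 -0.04  1.6   0.02  1.02 -0.11]schema error: expected keys dx, dy, dz, wx, wy, wz, claw
```

```bash
python3 -m handwheel '[{"wz":0.167},{"wz":0.167},{"wz":0.167},{"wz":0.167},{"wz":0.167},{"wz":0.167},{"wz":0.164},{"dx":0}]' 
python3 go.py 0.42 0.30 0.24 1.711
```

```text
t 1.3 pos [0.1636 0.6032 0.2313] rot [-3.1416  0.      2.8768] F [ 0.18 -0.2   0.34] M [-0.03 -0.04 -0.01]
d(cm) [-32.68 -22.55  -0.87] wz 1.166 qpos [-1.38  0.52 -0.04  1.6   0.02  1.02 -0.11]schema error: expected keys dx, dy, dz, wx, wy, wz, claw
```

```bash
python3 -m handwheel '[{"dx":0,"dy":0,"dz":0,"wx":0,"wy":0,"wz":0.167,"claw":100},{"dx":0,"dy":0,"dz":0,"wx":0,"wy":0,"wz":0.167,"claw":100},{"dx":0,"dy":0,"dz":0,"wx":0,"wy":0,"wz":0.167,"claw":100},{"dx":0,"dy":0,"dz":0,"wx":0,"wy":0,"wz":0.167,"claw":100},{"dx":0,"dy":0,"dz":0,"wx":0,"wy":0,"wz":0.167,"claw":100},{"dx":0,"dy":0,"dz":0,"wx":0,"wy":0,"wz":0.167,"claw":100},{"dx":0,"dy":0,"dz":0,"wx":0,"wy":0,"wz":0.164,"claw":100},{"dx":0,"dy":0,"dz":0,"wx":0,"wy":0,"wz":0,"claw":100}]' 
python3 go.py 0.42 0.30 0.24 1.711
```

```text
clock: 2.3
position: [0.1634, 0.6033, 0.2312]
tool_rot: [3.141, 0.0, 1.712]
force: [-0.2, 1.3, 0.8]
grip_width: 0.0854
finger_force: 0.0
t 2.3 pos [0.1634 0.6033 0.2312] rot [3.1414e+00 2.0000e-04 1.7119e+00] F [-0.24  1.25  0.83] M [-0.05  0.04  0.03]
d(cm) [-33.63  21.14  -0.86] wz 0.001 qpos [-1.57  0.53  0.25  1.61 -0.15  1.02 -1.13]
```

```bash
python3 -m handwheel '[{"dx":-4.2,"dy":2.7,"dz":-0.1,"wx":0,"wy":0,"wz":0,"claw":100},{"dx":-4.2,"dy":2.7,"dz":-0.1,"wx":0,"wy":0,"wz":0,"claw":100},{"dx":-4.2,"dy":2.7,"dz":-0.1,"wx":0,"wy":0,"wz":0,"claw":100},{"dx":-4.2,"dy":2.7,"dz":-0.1,"wx":0,"wy":0,"wz":0,"claw":100},{"dx":-4.2,"dy":2.7,"dz":-0.1,"wx":0,"wy":0,"wz":0,"claw":100},{"dx":-4.2,"dy":2.7,"dz":-0.1,"wx":0,"wy":0,"wz":0,"claw":100},{"dx":-4.2,"dy":2.7,"dz":-0.1,"wx":0,"wy":0,"wz":0,"claw":100},{"dx":-4.2,"dy":2.7,"dz":-0.1,"wx":0,"wy":0,"wz":0,"claw":100}]' 
python3 go.py 0.522 -0.195 0.20 1.711
```

```text
clock: 3.3
position: [0.4253, 0.2993, 0.2396]
tool_rot: [3.141, -0.0, 1.716]
force: [0.6, 0.3, 0.3]
grip_width: 0.0858
finger_force: 0.0
t 3.3 pos [0.4253 0.2993 0.2396] rot [ 3.1412e+00 -2.0000e-04  1.7158e+00] F [0.59 0.26 0.27] M [ 0.02  0.02 -0.02]
d(cm) [-50.31   2.42   3.94] wz 0.005 qpos [-0.99  0.36  0.34  1.88 -0.15  0.93 -0.43]
```

```bash
python3 -m handwheel '[{"dx":-5.5,"dy":0.3,"dz":0,"wx":0,"wy":0,"wz":0,"claw":100},{"dx":-5.5,"dy":0.3,"dz":0,"wx":0,"wy":0,"wz":0,"claw":100},{"dx":-5.5,"dy":0.3,"dz":0,"wx":0,"wy":0,"wz":0,"claw":100},{"dx":-5.5,"dy":0.3,"dz":0,"wx":0,"wy":0,"wz":0,"claw":100},{"dx":-5.5,"dy":0.3,"dz":0,"wx":0,"wy":0,"wz":0,"claw":100},{"dx":-5.5,"dy":0.3,"dz":0,"wx":0,"wy":0,"wz":0,"claw":100},{"dx":-5.5,"dy":0.3,"dz":0,"wx":0,"wy":0,"wz":0,"claw":100},{"dx":-5.5,"dy":0.3,"dz":0,"wx":0,"wy":0,"wz":0,"claw":100}]' 
python3 go.py 0.522 -0.195 0.20 1.711
```

```text
clock: 4.3
position: [0.5097, -0.1334, 0.2395]
tool_rot: [3.141, -0.0, 1.716]
force: [1.4, 0.2, 1.2]
grip_width: 0.0851
finger_force: 0.0
t 4.3 pos [ 0.5097 -0.1334  0.2395] rot [ 3.1411e+00 -1.0000e-04  1.7160e+00] F [1.42 0.16 1.2 ] M [ 0.08 -0.05 -0.05]
d(cm) [-6.27  0.32  3.95] wz 0.005 qpos [-0.22  0.39  0.48  1.87 -0.22  0.94  0.51]
```

```bash
python3 -m handwheel '[{"dx":-3.1,"dy":0.15,"dz":0.5,"wx":0,"wy":0,"wz":0.005,"claw":65},{"dx":-3.1,"dy":0.15,"dz":0.5,"wx":0,"wy":0,"wz":0,"claw":65},{"dx":0,"dy":0,"dz":2,"wx":0,"wy":0,"wz":0,"claw":65},{"dx":0,"dy":0,"dz":3,"wx":0,"wy":0,"wz":0,"claw":65},{"dx":0,"dy":0,"dz":3,"wx":0,"wy":0,"wz":0,"claw":65},{"dx":0,"dy":0,"dz":2,"wx":0,"wy":0,"wz":0,"claw":65},{"dx":0,"dy":0,"dz":1.6,"wx":0,"wy":0,"wz":0,"claw":65},{"dx":0,"dy":0,"dz":0,"wx":0,"wy":0,"wz":0,"claw":65}]' 
python3 go.py 0.522 -0.195 0.113 1.711
python3 - <<'E'
from h import *
a=[]
for c in("side","top"):
    f=optics.grab_frame(c)
    u,v=proj(f,[.522,-.195,.12]);u=int(u);v=int(v)
    a.append(cv2.resize(f["frame"][v-45:v+45,u-30:u+30],(400,600),interpolation=cv2.INTER_CUBIC))
cv2.imwrite("pics/pre.png",np.hstack(a))
E
```

```text
clock: 5.3
position: [0.5206, -0.1926, 0.1126]
tool_rot: [-3.14, -0.001, 1.708]
force: [0.5, -1.0, -0.5]
grip_width: 0.0554
finger_force: 0.0
t 5.3 pos [ 0.5206 -0.1926  0.1126] rot [-3.1403e+00 -6.0000e-04  1.7076e+00] F [ 0.52 -0.96 -0.51] M [0.01 0.04 0.02]
d(cm) [-0.25  0.11 -0.04] wz -0.003 qpos [-0.03  0.61  0.39  1.9  -0.35  0.7   0.7 ]
```

View pics/pre.png

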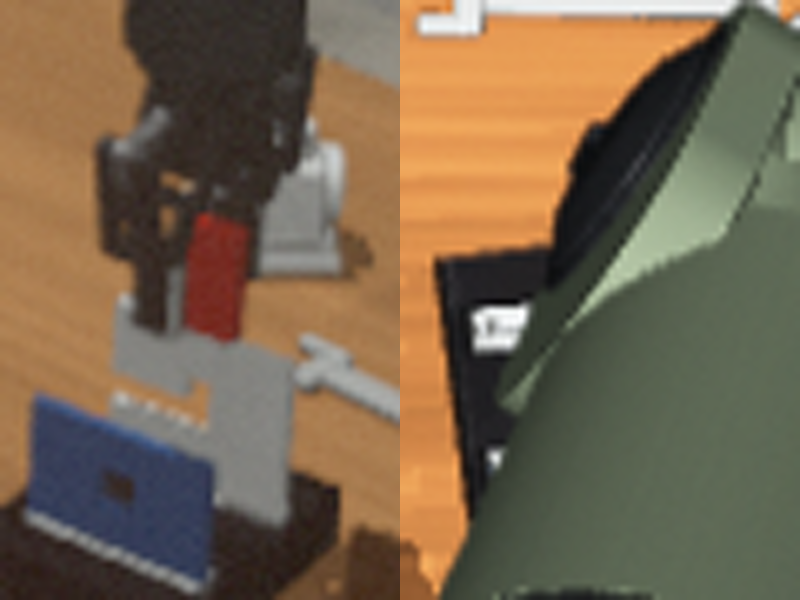

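The fingers straddle the red grip, one nearer and one farther than it. I'll nudge 2.5 mm and close.

```bash
python3 -m handwheel '[{"dx":-0.25,"dy":0.1,"dz":0,"wx":0,"wy":0,"wz":0,"claw":65},{"dx":0,"dy":0,"dz":0,"wx":0,"wy":0,"wz":0,"claw":20},{"dx":0,"dy":0,"dz":0,"wx":0,"wy":0,"wz":0,"claw":20},{"dx":0,"dy":0,"dz":0,"wx":0,"wy":0,"wz":0,"claw":5},{"dx":0,"dy":0,"dz":0,"wx":0,"wy":0,"wz":0,"claw":0},{"dx":0,"dy":0,"dz":0,"wx":0,"wy":0,"wz":0,"claw":0},{"dx":0,"dy":0,"dz":0,"wx":0,"wy":0,"wz":0,"claw":0},{"dx":0,"dy":0,"dz":0,"wx":0,"wy":0,"wz":0,"claw":0}]' 80
python3 go.py 0.522 -0.195 0.195 1.711
```

```text
clock: 6.4
position: [0.5222, -0.1951, 0.1136]
tool_rot: [3.142, -0.0, 1.706]
force: [-1.0, -0.2, 5.7]
grip_width: 0.0113
finger_force: 78.6
t 6.4 pos [ 0.5222 -0.1951  0.1136] rot [ 3.1416 -0.      1.7058] F [-1.02 -0.22  5.66] M [ 0.09  0.61 -0.05]
d(cm) [ 0.02 -0.02 -8.14] wz -0.005 qpos [-0.03  0.61  0.39  1.89 -0.35  0.7   0.71]
```

```bash
python3 -m handwheel '[{"dx":0,"dy":0,"dz":-0.2,"wx":0,"wy":0,"wz":0,"claw":0},{"dx":0,"dy":0,"dz":-0.5,"wx":0,"wy":0,"wz":0,"claw":0},{"dx":0,"dy":0,"dz":-1,"wx":0,"wy":0,"wz":0,"claw":0},{"dx":0,"dy":0,"dz":-1.2,"wx":0,"wy":0,"wz":0,"claw":0},{"dx":0,"dy":0,"dz":-1.2,"wx":0,"wy":0,"wz":0,"claw":0},{"dx":0,"dy":0,"dz":-1,"wx":0,"wy":0,"wz":0,"claw":0},{"dx":0,"dy":0,"dz":-0.4,"wx":0,"wy":0,"wz":0,"claw":0},{"dx":0,"dy":0,"dz":0,"wx":0,"wy":0,"wz":0,"claw":0}]' 
python3 go.py 0.568 0.03 0.166 1.584
```

```text
clock: 7.4
position: [0.5223, -0.195, 0.1685]
tool_rot: [3.141, 0.0, 1.706]
force: [0.5, -0.1, -3.7]
grip_width: 0.011
finger_force: 77.9
t 7.4 pos [ 0.5223 -0.195   0.1685] rot [3.1413e+00 1.0000e-04 1.7058e+00] F [ 0.55 -0.05 -3.68] M [ 0.08 -0.   -0.01]
d(cm) [21.69  7.55  0.25] wz 0.122 qpos [-0.06  0.53  0.44  1.86 -0.3   0.82  0.67]
```

```bash
python3 -m handwheel '[{"dx":1.5,"dy":0.5,"dz":0,"wx":0,"wy":0,"wz":0,"claw":0},{"dx":3.4,"dy":1.2,"dz":0,"wx":0,"wy":0,"wz":0,"claw":0},{"dx":4,"dy":1.4,"dz":0,"wx":0,"wy":0,"wz":0,"claw":0},{"dx":4,"dy":1.4,"dz":0,"wx":0,"wy":0,"wz":0,"claw":0},{"dx":4,"dy":1.4,"dz":0,"wx":0,"wy":0,"wz":0,"claw":0},{"dx":3.4,"dy":1.2,"dz":0,"wx":0,"wy":0,"wz":0.06,"claw":0},{"dx":1.4,"dy":0.3,"dz":0,"wx":0,"wy":0,"wz":0.062,"claw":0},{"dx":0,"dy":0,"dz":0,"wx":0,"wy":0,"wz":0,"claw":0}]' 
python3 go.py 0.569 0.05 0.166 1.584
python3 - <<'E'
from h import *
import pickle
F={}
a=[]
for c in("side","top"):
    f=F[c]=optics.grab_frame(c)
    u,v=proj(f,[.57,.10,.12]);u=int(u);v=int(v);print(c,u,v)
    a.append(cv2.resize(f["frame"][v-50:v+50,u-60:u+60],(480,400),interpolation=cv2.INTER_CUBIC))
cv2.imwrite("pics/ap.png",np.vstack(a)[:, :][:800] if 0 else np.hstack([cv2.resize(x,(400,333)) for x in a]))
pickle.dump(F,open("F2.pkl","wb"))
E
```

```text
clock: 8.4
position: [0.5669, 0.032, 0.1677]
tool_rot: [-3.141, -0.0, 1.587]
force: [0.5, -0.2, -3.7]
grip_width: 0.0112
finger_force: 77.9
t 8.4 pos [0.5669 0.032  0.1677] rot [-3.1407e+00 -1.0000e-04  1.5866e+00] F [ 0.5  -0.22 -3.67] M [-0.04 -0.04 -0.01]
d(cm) [1.8  0.23 0.17] wz 0.003 qpos [-0.49  0.56  0.47  1.83 -0.33  0.83  0.16]
side 242 173
top 227 190
```

View pics/ap.png

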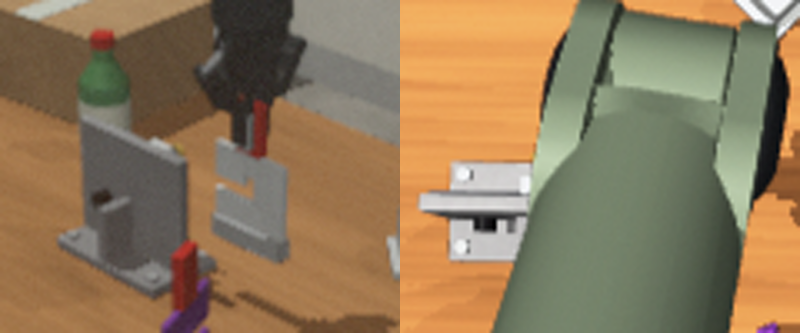

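The plate is upright in the grip with its mouth facing the stand. It's short of the stud, and the arm hides the top view. I'll check the neck's x from the first top picture.

```bash
python3 - <<'E'
from h import *
import pickle
T=pickle.load(open("F.pkl","rb"))["top"]
e=lambda x,y,z:atz(T,168+(x+.5)/11-.5,176+(y+.5)/11-.5,z).round(4)
print("block front L/R",e(388,185,.132),e(505,185,.132))
print("neck mid",e(458,158,.119)); print("head back/front top",e(458,133,.119),e(458,108,.125))
print("upright back edge L,R",e(60,243,.138),e(660,250,.138),"front",e(60,300,.138),e(655,308,.138))
S=pickle.load(open("F2.pkl","rb"))["side"]
a=cv2.cvtColor(S["frame"],cv2.COLOR_BGR2HSV).astype(int)
u,v=proj(S,[.567,.032,.19]).astype(int);m=((a[...,0]<8)|(a[...,0]>172))&(a[...,1]>150)&(a[...,2]>70)
p=np.argwhere(m[v-20:v+25,u-12:u+12])[:,::-1]+[u-12,v-20];print("red",p.mean(0),p.min(0),p.max(0))
for z in(.160,.187,.214):print(z,proj(S,[.567,.032,z]))
E
python3 go.py 0.570 0.055 0.166 1.584
```

```text
block front L/R [0.5632 0.165  0.132 ] [0.5636 0.1363 0.132 ]
neck mid [0.5713 0.1497 0.119 ]
head back/front top [0.5775 0.1499 0.119 ] [0.5831 0.1492 0.125 ]
upright back edge L,R [0.5472 0.2437 0.138 ] [0.5478 0.0973 0.138 ] front [0.5333 0.2432 0.138 ] [0.5337 0.0982 0.138 ]
red [259.74074074 161.16666667] [258 153] [261 169]
0.16 [256.90779864 169.09491473]
0.187 [257.01467981 161.33652801]
0.214 [257.12332758 153.44990491]
t 8.5 pos [0.5669 0.0297 0.168 ] rot [-3.1410e+00  4.0000e-04  1.5852e+00] F [-0.5  -0.76 -3.48] M [0.03 0.03 0.03]
d(cm) [2.53 0.34 0.2 ] wz 0.001 qpos [-0.49  0.56  0.47  1.83 -0.33  0.83  0.16]
```

```bash
python3 -m handwheel '[{"dx":1.2,"dy":0.15,"dz":0.1,"wx":0,"wy":0,"wz":0.003,"claw":0},{"dx":1.2,"dy":0.16,"dz":0.1,"wx":0,"wy":0,"wz":0.003,"claw":0},{"dx":0,"dy":0,"dz":0,"wx":0,"wy":0,"wz":0,"claw":0},{"dx":0,"dy":0,"dz":0,"wx":0,"wy":0,"wz":0,"claw":0}]' 
python3 go.py 0.5705 0.135 0.166 1.579
```

```text
clock: 9.0
position: [0.5701, 0.0536, 0.1663]
tool_rot: [-3.142, 0.0, 1.578]
force: [0.6, -1.1, -3.2]
grip_width: 0.0112
finger_force: 78.0
t 9.0 pos [0.5701 0.0536 0.1663] rot [-3.1415e+00  2.0000e-04  1.5778e+00] F [ 0.56 -1.13 -3.18] M [0.01 0.02 0.  ]
d(cm) [8.14 0.1  0.03] wz -0.001 qpos [-0.53  0.57  0.47  1.82 -0.34  0.83  0.12]
```

Force noise is around ±1 N. I'll slide on slowly at about 5 mm per row, checking in short calls.

```bash
python3 -m handwheel '[{"dx":0.6,"dy":0.05,"dz":0,"wx":0,"wy":0,"wz":0,"claw":0},{"dx":0.6,"dy":0,"dz":0,"wx":0,"wy":0,"wz":0,"claw":0},{"dx":0.6,"dy":0,"dz":0,"wx":0,"wy":0,"wz":0,"claw":0},{"dx":0.6,"dy":0,"dz":0,"wx":0,"wy":0,"wz":0,"claw":0},{"dx":0.6,"dy":0,"dz":0,"wx":0,"wy":0,"wz":0,"claw":0},{"dx":0,"dy":0,"dz":0,"wx":0,"wy":0,"wz":0,"claw":0}]' 
python3 go.py 0.5705 0.135 0.1655 1.579
```

```text
clock: 9.75
position: [0.5704, 0.0844, 0.1663]
tool_rot: [-3.142, -0.0, 1.578]
force: [-0.0, -0.8, -2.8]
grip_width: 0.0112
finger_force: 78.0
t 9.75 pos [0.5704 0.0844 0.1663] rot [-3.1415e+00 -1.0000e-04  1.5785e+00] F [-0.03 -0.76 -2.83] M [-0.01 -0.04  0.02]
d(cm) [5.06 0.05 0.08] wz -0.001 qpos [-0.58  0.57  0.47  1.81 -0.34  0.84  0.07]
```

```bash
python3 -m handwheel '[{"dx":0.2,"dy":0,"dz":0,"wx":0,"wy":0,"wz":0,"claw":0},{"dx":0.3,"dy":0,"dz":0,"wx":0,"wy":0,"wz":0,"claw":0},{"dx":0.3,"dy":0,"dz":0,"wx":0,"wy":0,"wz":0,"claw":0},{"dx":0.3,"dy":0,"dz":0,"wx":0,"wy":0,"wz":0,"claw":0},{"dx":0.3,"dy":0,"dz":0,"wx":0,"wy":0,"wz":0,"claw":0},{"dx":0,"dy":0,"dz":0,"wx":0,"wy":0,"wz":0,"claw":0}]' 
python3 go.py 0.5705 0.135 0.1655 1.579
```

```text
clock: 10.5
position: [0.5703, 0.0981, 0.1663]
tool_rot: [-3.142, -0.0, 1.578]
force: [0.3, -1.0, -3.4]
grip_width: 0.011
finger_force: 78.0
t 10.5 pos [0.5703 0.0981 0.1663] rot [-3.1416 -0.      1.5781] F [ 0.26 -1.01 -3.37] M [-0.01  0.05 -0.01]
d(cm) [3.69 0.05 0.08] wz -0.001 qpos [-0.6   0.57  0.47  1.81 -0.34  0.84  0.04]
```

```bash
python3 -m handwheel '[{"dx":0.2,"dy":0,"dz":0.05,"wx":0,"wy":0,"wz":0,"claw":0},{"dx":0.2,"dy":0,"dz":0,"wx":0,"wy":0,"wz":0,"claw":0},{"dx":0.2,"dy":0,"dz":0,"wx":0,"wy":0,"wz":0,"claw":0},{"dx":0.2,"dy":0,"dz":0,"wx":0,"wy":0,"wz":0,"claw":0},{"dx":0,"dy":0,"dz":0,"wx":0,"wy":0,"wz":0,"claw":0}]' 
python3 go.py 0.5705 0.135 0.1655 1.579
```

```text
clock: 11.12
position: [0.5702, 0.1061, 0.1658]
tool_rot: [-3.142, -0.0, 1.578]
force: [-0.2, -0.2, -3.9]
grip_width: 0.0113
finger_force: 78.0
t 11.125 pos [0.5702 0.1061 0.1658] rot [-3.1416 -0.      1.5781] F [-0.24 -0.21 -3.86] M [ 0.01 -0.04  0.04]
d(cm) [2.89 0.05 0.03] wz -0.001 qpos [-0.61  0.58  0.47  1.8  -0.34  0.84  0.03]
```

```bash
python3 -m handwheel '[{"dx":0.2,"dy":0,"dz":0,"wx":0,"wy":0,"wz":0,"claw":0},{"dx":0.2,"dy":0,"dz":0,"wx":0,"wy":0,"wz":0,"claw":0},{"dx":0.2,"dy":0,"dz":0,"wx":0,"wy":0,"wz":0,"claw":0},{"dx":0.2,"dy":0,"dz":0,"wx":0,"wy":0,"wz":0,"claw":0},{"dx":0,"dy":0,"dz":0,"wx":0,"wy":0,"wz":0,"claw":0}]' 
python3 go.py 0.5705 0.135 0.1655 1.579
```

```text
clock: 11.75
position: [0.5702, 0.1141, 0.1658]
tool_rot: [-3.142, -0.0, 1.578]
force: [-0.2, 0.1, -4.2]
grip_width: 0.0115
finger_force: 78.0
t 11.75 pos [0.5702 0.1141 0.1658] rot [-3.1416 -0.      1.578 ] F [-0.18  0.06 -4.2 ] M [0.01 0.02 0.05]
d(cm) [2.09 0.05 0.03] wz -0.001 qpos [-0.63  0.58  0.47  1.8  -0.34  0.84  0.02]
```

The mouth has passed over the stud with no contact, so I'll go on inwards.

```bash
python3 -m handwheel '[{"dx":0.25,"dy":0,"dz":0,"wx":0,"wy":0,"wz":0,"claw":0},{"dx":0.25,"dy":0,"dz":0,"wx":0,"wy":0,"wz":0,"claw":0},{"dx":0.25,"dy":0,"dz":0,"wx":0,"wy":0,"wz":0,"claw":0},{"dx":0.25,"dy":0,"dz":0,"wx":0,"wy":0,"wz":0,"claw":0},{"dx":0,"dy":0,"dz":0,"wx":0,"wy":0,"wz":0,"claw":0}]' 
python3 go.py 0.5705 0.135 0.1655 1.579
```

```text
clock: 12.38
position: [0.5701, 0.1241, 0.1658]
tool_rot: [-3.142, -0.0, 1.578]
force: [0.0, 0.1, -3.3]
grip_width: 0.0109
finger_force: 78.0
t 12.375 pos [0.5701 0.1241 0.1658] rot [-3.1416 -0.      1.5781] F [ 0.03  0.07 -3.3 ] M [ 0.    0.02 -0.04]
d(cm) [1.09 0.05 0.03] wz -0.001 qpos [-0.64  0.58  0.47  1.79 -0.34  0.85 -0.  ]
```

```bash
python3 -m handwheel '[{"dx":0.25,"dy":0,"dz":0,"wx":0,"wy":0,"wz":0,"claw":0},{"dx":0.25,"dy":0,"dz":0,"wx":0,"wy":0,"wz":0,"claw":0},{"dx":0.25,"dy":0,"dz":0,"wx":0,"wy":0,"wz":0,"claw":0},{"dx":0.25,"dy":0,"dz":0,"wx":0,"wy":0,"wz":0,"claw":0},{"dx":0,"dy":0,"dz":0,"wx":0,"wy":0,"wz":0,"claw":0}]' 
python3 go.py 0.5705 0.152 0.1655 1.579
```

```text
clock: 13.0
position: [0.57, 0.1341, 0.1658]
tool_rot: [-3.142, -0.0, 1.578]
force: [-0.4, -0.3, -3.0]
grip_width: 0.0112
finger_force: 78.0
t 13.0 pos [0.57   0.1341 0.1658] rot [-3.1416 -0.      1.5781] F [-0.4  -0.34 -3.  ] M [-0.02  0.05  0.02]
d(cm) [1.79 0.06 0.03] wz -0.001 qpos [-0.66  0.59  0.47  1.79 -0.34  0.85 -0.02]
```

```bash
python3 -m handwheel '[{"dx":0.2,"dy":0,"dz":0,"wx":0,"wy":0,"wz":0,"claw":0},{"dx":0.2,"dy":0,"dz":0,"wx":0,"wy":0,"wz":0,"claw":0},{"dx":0.2,"dy":0,"dz":0,"wx":0,"wy":0,"wz":0,"claw":0},{"dx":0,"dy":0,"dz":0,"wx":0,"wy":0,"wz":0,"claw":0}]' 
python3 go.py 0.5705 0.152 0.1655 1.579
```

```text
clock: 13.5
position: [0.57, 0.14, 0.1658]
tool_rot: [-3.142, -0.0, 1.578]
force: [0.1, -0.9, -3.5]
grip_width: 0.011
finger_force: 78.0
t 13.5 pos [0.57   0.14   0.1658] rot [-3.1415 -0.      1.578 ] F [ 0.09 -0.89 -3.5 ] M [ 0.02  0.03 -0.02]
d(cm) [1.2  0.06 0.03] wz -0.001 qpos [-0.67  0.59  0.47  1.78 -0.34  0.85 -0.03]
```

Still free, with the end expected near y ≈ 0.152. From here I'll take 1 mm rows and read the force after each pair.

```bash
Z='"wx":0'; python3 -m handwheel '[{"dx":0.15,"dy":0,"dz":0,"wx":0,"wy":0,"wz":0,"claw":0},{"dx":0.15,"dy":0,"dz":0,"wx":0,"wy":0,"wz":0,"claw":0},{"dx":0.1,"dy":0.02,"dz":0,"wx":0,"wy":0,"wz":0,"claw":0},{"dx":0,"dy":0,"dz":0,"wx":0,"wy":0,"wz":0,"claw":0}]' | sed -n 2,4p
```

```text
position: [0.5702, 0.144, 0.1658]
tool_rot: [-3.142, 0.0, 1.578]
force: [0.2, -0.1, -3.5]
```

```bash
python3 -m handwheel '[{"dx":0.1,"dy":0,"dz":0,"wx":0,"wy":0,"wz":0,"claw":0},{"dx":0.1,"dy":0,"dz":0,"wx":0,"wy":0,"wz":0,"claw":0},{"dx":0,"dy":0,"dz":0,"wx":0,"wy":0,"wz":0,"claw":0}]' | sed -n 2,4p
```

```text
position: [0.5701, 0.1459, 0.1658]
tool_rot: [-3.142, 0.0, 1.578]
force: [0.1, 0.2, -3.2]
```

```bash
python3 -m handwheel '[{"dx":0.1,"dy":0,"dz":0,"wx":0,"wy":0,"wz":0,"claw":0},{"dx":0,"dy":0,"dz":0,"wx":0,"wy":0,"wz":0,"claw":0}]' | sed -n 2,4p
```

```text
position: [0.5701, 0.1469, 0.1658]
tool_rot: [-3.142, -0.0, 1.578]
force: [0.6, -0.1, -2.8]
```

```bash
python3 -m handwheel '[{"dx":0.1,"dy":0,"dz":0,"wx":0,"wy":0,"wz":0,"claw":0},{"dx":0,"dy":0,"dz":0,"wx":0,"wy":0,"wz":0,"claw":0}]' | sed -n 2,4p
```

```text
position: [0.5701, 0.1479, 0.1658]
tool_rot: [-3.142, -0.0, 1.578]
force: [0.4, -0.2, -3.1]
```

```bash
python3 -m handwheel '[{"dx":0.1,"dy":0,"dz":0,"wx":0,"wy":0,"wz":0,"claw":0},{"dx":0,"dy":0,"dz":0,"wx":0,"wy":0,"wz":0,"claw":0}]' | sed -n 2,4p
```

```text
position: [0.5701, 0.149, 0.1658]
tool_rot: [3.142, -0.0, 1.578]
force: [0.4, 0.1, -3.5]
```

```bash
python3 -m handwheel '[{"dx":0.05,"dy":0,"dz":0,"wx":0,"wy":0,"wz":0,"claw":0},{"dx":0,"dy":0,"dz":0,"wx":0,"wy":0,"wz":0,"claw":0}]' | sed -n 2,4p
```

```text
position: [0.5701, 0.1494, 0.1658]
tool_rot: [3.142, 0.0, 1.578]
force: [-0.0, -0.2, -4.0]
```

```bash
python3 -m handwheel '[{"dx":0.1,"dy":0,"dz":0,"wx":0,"wy":0,"wz":0,"claw":0},{"dx":0,"dy":0,"dz":0,"wx":0,"wy":0,"wz":0,"claw":0}]' | sed -n 2,4p
```

```text
position: [0.5701, 0.1505, 0.1658]
tool_rot: [-3.142, -0.0, 1.578]
force: [0.1, -0.1, -2.7]
```

```bash
python3 -m handwheel '[{"dx":0.05,"dy":0,"dz":0,"wx":0,"wy":0,"wz":0,"claw":0},{"dx":0,"dy":0,"dz":0,"wx":0,"wy":0,"wz":0,"claw":0}]' | sed -n 2,4p
```

```text
position: [0.5701, 0.1509, 0.1658]
tool_rot: [3.142, -0.0, 1.578]
force: [0.8, 0.1, -2.9]
```

```bash
python3 -m handwheel '[{"dx":0.05,"dy":0,"dz":0,"wx":0,"wy":0,"wz":0,"claw":0},{"dx":0,"dy":0,"dz":0,"wx":0,"wy":0,"wz":0,"claw":0}]' | sed -n 2,4p
```

```text
position: [0.5701, 0.1514, 0.1658]
tool_rot: [3.142, -0.0, 1.578]
force: [0.6, -1.1, -3.3]
```

```bash
python3 -m handwheel '[{"dx":0.05,"dy":0,"dz":0,"wx":0,"wy":0,"wz":0,"claw":0},{"dx":0,"dy":0,"dz":0,"wx":0,"wy":0,"wz":0,"claw":0}]' | sed -n 2,4p; python3 -c "
from h import *;s=monitor.observe();print(s['force'],s['moment'])"
```

```text
position: [0.5701, 0.1519, 0.1658]
tool_rot: [3.142, 0.0, 1.578]
force: [0.2, 1.0, -4.3]
[ 0.17734056  0.96987721 -4.31190458] [ 0.0211733  -0.02417884  0.00420552]
```

```bash
python3 -m handwheel '[{"dx":0.03,"dy":0,"dz":0,"wx":0,"wy":0,"wz":0,"claw":0},{"dx":0,"dy":0,"dz":0,"wx":0,"wy":0,"wz":0,"claw":0}]' | sed -n 2,4p; python3 -c "
from h import *;s=monitor.observe();print(s['force'],s['moment'])"
```

```text
position: [0.5701, 0.1522, 0.1658]
tool_rot: [-3.142, 0.0, 1.578]
force: [-0.1, -0.4, -3.8]
[-0.14230536 -0.42761315 -3.75031256] [ 0.00251812 -0.00293974  0.00402392]
```

```bash
python3 -m handwheel '[{"dx":0.05,"dy":0,"dz":0,"wx":0,"wy":0,"wz":0,"claw":0},{"dx":0,"dy":0,"dz":0,"wx":0,"wy":0,"wz":0,"claw":0}]' | sed -n 2,4p; python3 -c "
from h import *;s=monitor.observe();print(s['force'],s['moment'])"
```

```text
position: [0.5701, 0.1527, 0.1658]
tool_rot: [3.142, 0.0, 1.578]
force: [-0.7, 0.6, -2.7]
[-0.67708082  0.58625245 -2.73561153] [-0.02105265  0.04503525  0.03197003]
```

```bash
python3 -m handwheel '[{"dx":0.05,"dy":0,"dz":0,"wx":0,"wy":0,"wz":0,"claw":0},{"dx":0,"dy":0,"dz":0,"wx":0,"wy":0,"wz":0,"claw":0}]' | sed -n 2,4p; python3 -c "
from h import *;s=monitor.observe();print(s['force'],s['moment'])"
```

```text
position: [0.5701, 0.1532, 0.1658]
tool_rot: [-3.142, 0.0, 1.578]
force: [0.7, 0.3, -2.8]
[ 0.71889953  0.33748077 -2.80985194] [-0.02321573  0.00333635  0.00894154]
```

```bash
python3 -m handwheel '[{"dx":0.05,"dy":0,"dz":0,"wx":0,"wy":0,"wz":0,"claw":0},{"dx":0,"dy":0,"dz":0,"wx":0,"wy":0,"wz":0,"claw":0}]' | sed -n 2,4p; python3 -c "
from h import *;s=monitor.observe();print(s['force'],s['moment'])"
```

```text
position: [0.5701, 0.1535, 0.1658]
tool_rot: [3.142, 0.0, 1.578]
force: [0.2, -2.4, -2.7]
[ 0.16913186 -2.38431801 -2.7314873 ] [-0.42275157  0.03026259 -0.01812501]
```

```bash
python3 -m handwheel '[{"dx":0.05,"dy":0,"dz":0,"wx":0,"wy":0,"wz":0,"claw":0},{"dx":0,"dy":0,"dz":0,"wx":0,"wy":0,"wz":0,"claw":0}]' | sed -n 2,4p; python3 -c "
from h import *;s=monitor.observe();print(s['force'],s['moment'])"
```

```text
position: [0.5701, 0.1538, 0.1658]
tool_rot: [-3.141, 0.001, 1.577]
force: [-0.4, -4.6, -2.9]
[-0.40813556 -4.61670206 -2.93749621] [-1.16100196 -0.00858243  0.02033234]
```

```bash
python3 -m handwheel '[{"dx":0.05,"dy":0,"dz":0,"wx":0,"wy":0,"wz":0,"claw":0},{"dx":0,"dy":0,"dz":0,"wx":0,"wy":0,"wz":0,"claw":0}]' | sed -n 2,4p; python3 -c "
from h import *;s=monitor.observe();print(s['force'],s['moment'])"
```

```text
position: [0.5701, 0.154, 0.1658]
tool_rot: [-3.142, 0.001, 1.577]
force: [0.3, -5.8, -3.1]
[ 0.31447418 -5.84698942 -3.13528278] [-1.71154992 -0.06190298  0.00292668]
```

I can feel the slot's end: Fy rises from 0 to -5.8 N, with contact at TCP y ≈ 0.1534. I'll back off 2 mm to centre the stud under the notch, then lower.

```bash
python3 -m handwheel '[{"dx":-0.15,"dy":0,"dz":0,"wx":0,"wy":0,"wz":0,"claw":0},{"dx":-0.1,"dy":0.03,"dz":0,"wx":0,"wy":0,"wz":0,"claw":0},{"dx":0,"dy":0,"dz":0,"wx":0,"wy":0,"wz":0,"claw":0},{"dx":0,"dy":0,"dz":0.1,"wx":0,"wy":0,"wz":0,"claw":0},{"dx":0,"dy":0,"dz":0.1,"wx":0,"wy":0,"wz":0,"claw":0},{"dx":0,"dy":0,"dz":0.1,"wx":0,"wy":0,"wz":0,"claw":0},{"dx":0,"dy":0,"dz":0,"wx":0,"wy":0,"wz":0,"claw":0}]'; python3 -c "
from h import *;s=monitor.observe();print(s['force'],s['moment'],s['position'])"
```

```text
clock: 18.75
position: [0.5704, 0.1522, 0.1627]
tool_rot: [-3.141, 0.0, 1.578]
force: [-0.1, 0.4, -3.2]
grip_width: 0.0113
finger_force: 78.0
[-0.084889    0.38002042 -3.17658533] [ 0.01647476 -0.01051883  0.01774049] [0.57035481 0.15216315 0.16270391]
```

```bash
python3 -m handwheel '[{"dx":0,"dy":0,"dz":0.1,"wx":0,"wy":0,"wz":0,"claw":0},{"dx":0,"dy":0,"dz":0.1,"wx":0,"wy":0,"wz":0,"claw":0},{"dx":0,"dy":0,"dz":0,"wx":0,"wy":0,"wz":0,"claw":0}]'|sed -n 2,4p; python3 -c "
from h import *;s=monitor.observe();print(s['force'],s['moment'])"
```

```text
position: [0.5704, 0.1521, 0.1607]
tool_rot: [-3.141, 0.0, 1.578]
force: [-0.2, 0.0, -3.4]
[-0.23065356  0.0358926  -3.42155497] [-0.02293038 -0.06552943  0.04832636]
```

```bash
python3 -m handwheel '[{"dx":-0.05,"dy":0,"dz":0.1,"wx":0,"wy":0,"wz":0,"claw":0},{"dx":0,"dy":0,"dz":0.1,"wx":0,"wy":0,"wz":0,"claw":0},{"dx":0,"dy":0,"dz":0.1,"wx":0,"wy":0,"wz":0,"claw":0},{"dx":0,"dy":0,"dz":0,"wx":0,"wy":0,"wz":0,"claw":0}]'|sed -n 2,4p; python3 -c "
from h import *;s=monitor.observe();print(s['force'],s['moment'])"
```

```text
position: [0.5704, 0.1516, 0.1577]
tool_rot: [-3.141, 0.0, 1.578]
force: [0.3, -0.5, -2.7]
[ 0.28837534 -0.51562039 -2.66151747] [ 0.0300117  -0.02677063 -0.02029785]
```

```bash
python3 -m handwheel '[{"dx":0,"dy":0,"dz":0.1,"wx":0,"wy":0,"wz":0,"claw":0},{"dx":0,"dy":0,"dz":0.1,"wx":0,"wy":0,"wz":0,"claw":0},{"dx":0,"dy":0,"dz":0.1,"wx":0,"wy":0,"wz":0,"claw":0},{"dx":0,"dy":0,"dz":0,"wx":0,"wy":0,"wz":0,"claw":0}]'|sed -n 2,4p; python3 -c "
from h import *;s=monitor.observe();print(s['force'],s['moment'])"
```

```text
position: [0.5704, 0.1517, 0.1547]
tool_rot: [-3.141, 0.0, 1.578]
force: [0.6, 0.5, -2.9]
[ 0.58119624  0.46615371 -2.87480962] [-0.00381784  0.04022424 -0.00239743]
```

```bash
python3 -m handwheel '[{"dx":0,"dy":0,"dz":0.1,"wx":0,"wy":0,"wz":0,"claw":0},{"dx":0,"dy":0,"dz":0.1,"wx":0,"wy":0,"wz":0,"claw":0},{"dx":0,"dy":0,"dz":0,"wx":0,"wy":0,"wz":0,"claw":0}]'|sed -n 2,4p; python3 -c "
from h import *;s=monitor.observe();print(s['force'],s['moment'])"
```

```text
position: [0.5704, 0.1516, 0.1527]
tool_rot: [-3.141, 0.0, 1.578]
force: [0.2, -0.4, -2.7]
[ 0.16696945 -0.42257199 -2.71982546] [ 0.02714815  0.06774454 -0.03204878]
```

Home is expected at z ≈ 0.1506, so I'll take 0.5 mm steps.

```bash
python3 -m handwheel '[{"dx":0,"dy":0,"dz":0.05,"wx":0,"wy":0,"wz":0,"claw":0},{"dx":0,"dy":0,"dz":0.05,"wx":0,"wy":0,"wz":0,"claw":0},{"dx":0,"dy":0,"dz":0,"wx":0,"wy":0,"wz":0,"claw":0}]'|sed -n 2,4p; python3 -c "
from h import *;s=monitor.observe();print(s['force'],s['moment'])"
```

```text
position: [0.5704, 0.1517, 0.1518]
tool_rot: [-3.142, 0.0, 1.578]
force: [-0.8, 0.3, -3.6]
[-0.84525623  0.28475516 -3.57000304] [-0.00927646  0.08346888 -0.00590074]
```

```bash
python3 -m handwheel '[{"dx":0,"dy":0,"dz":0.04,"wx":0,"wy":0,"wz":0,"claw":0},{"dx":0,"dy":0,"dz":0,"wx":0,"wy":0,"wz":0,"claw":0}]'|sed -n 2,4p; python3 -c "
from h import *;s=monitor.observe();print(s['force'],s['moment'])"
```

```text
position: [0.5704, 0.1517, 0.1513]
tool_rot: [-3.141, 0.0, 1.578]
force: [-0.7, 0.0, -2.6]
[-0.71831606  0.04639213 -2.58055446] [ 0.01853942 -0.03686141  0.0293174 ]
```

```bash
python3 -m handwheel '[{"dx":0,"dy":0,"dz":0.03,"wx":0,"wy":0,"wz":0,"claw":0},{"dx":0,"dy":0,"dz":0,"wx":0,"wy":0,"wz":0,"claw":0}]'|sed -n 2,4p; python3 -c "
from h import *;s=monitor.observe();print(s['force'],s['moment'])"
```

```text
position: [0.5704, 0.1517, 0.1511]
tool_rot: [-3.142, 0.0, 1.578]
force: [-0.5, 0.1, -2.6]
[-0.48650059  0.05115775 -2.60767511] [-0.04882495 -0.04886422 -0.02321436]
```

```bash
python3 -m handwheel '[{"dx":0,"dy":0,"dz":0.03,"wx":0,"wy":0,"wz":0,"claw":0},{"dx":0,"dy":0,"dz":0,"wx":0,"wy":0,"wz":0,"claw":0}]'|sed -n 2,4p
```

```text
position: [0.5704, 0.1517, 0.1508]
tool_rot: [-3.142, 0.0, 1.578]
force: [-0.3, -0.0, -3.4]
```

```bash
python3 -m handwheel '[{"dx":0,"dy":0,"dz":0.03,"wx":0,"wy":0,"wz":0,"claw":0},{"dx":0,"dy":0,"dz":0,"wx":0,"wy":0,"wz":0,"claw":0}]'|sed -n 2,4p
```

```text
position: [0.5704, 0.1516, 0.1505]
tool_rot: [3.142, -0.0, 1.578]
force: [0.1, 0.6, -4.4]
```

```bash
python3 -m handwheel '[{"dx":0,"dy":0,"dz":0.03,"wx":0,"wy":0,"wz":0,"claw":0},{"dx":0,"dy":0,"dz":0,"wx":0,"wy":0,"wz":0,"claw":0}]'|sed -n 2,4p
```

```text
position: [0.5705, 0.1516, 0.1503]
tool_rot: [3.141, -0.0, 1.578]
force: [0.8, 0.2, 0.6]
```

It's seated: Fz went from -3.5 to +0.6 N, so the stud now carries the plate. I'll ease the grip and open.

```bash
python3 -m handwheel '[{"dx":0,"dy":0,"dz":0,"wx":0,"wy":0,"wz":0,"claw":0},{"dx":0,"dy":0,"dz":0,"wx":0,"wy":0,"wz":0,"claw":0}]' 20
python3 -m handwheel '[{"dx":0,"dy":0,"dz":0,"wx":0,"wy":0,"wz":0,"claw":16},{"dx":0,"dy":0,"dz":0,"wx":0,"wy":0,"wz":0,"claw":20},{"dx":0,"dy":0,"dz":0,"wx":0,"wy":0,"wz":0,"claw":30},{"dx":0,"dy":0,"dz":0,"wx":0,"wy":0,"wz":0,"claw":45},{"dx":0,"dy":0,"dz":0,"wx":0,"wy":0,"wz":0,"claw":45},{"dx":0,"dy":0,"dz":0,"wx":0,"wy":0,"wz":0,"claw":45}]'
```

```text
clock: 22.38
position: [0.5705, 0.1517, 0.1503]
tool_rot: [3.141, -0.0, 1.578]
force: [-1.3, -1.2, 1.5]
grip_width: 0.0109
finger_force: 78.7
clock: 23.12
position: [0.5704, 0.1516, 0.1502]
tool_rot: [3.142, 0.0, 1.578]
force: [-0.2, 0.2, 0.3]
grip_width: 0.0382
finger_force: 0.0
```

Released. Straight up now, then look.

```bash
python3 -m handwheel '[{"dx":0,"dy":0,"dz":-0.5,"wx":0,"wy":0,"wz":0,"claw":45},{"dx":0,"dy":0,"dz":-1.5,"wx":0,"wy":0,"wz":0,"claw":45},{"dx":0,"dy":0,"dz":-3,"wx":0,"wy":0,"wz":0,"claw":45},{"dx":0,"dy":0,"dz":-4,"wx":0,"wy":0,"wz":0,"claw":45},{"dx":0,"dy":0,"dz":-4,"wx":0,"wy":0,"wz":0,"claw":45},{"dx":0,"dy":0,"dz":-1,"wx":0,"wy":0,"wz":0,"claw":45},{"dx":0,"dy":0,"dz":0,"wx":0,"wy":0,"wz":0,"claw":45},{"dx":0,"dy":0,"dz":0,"wx":0,"wy":0,"wz":0,"claw":45}]'
python3 - <<'E'
from h import *
f=optics.grab_frame("side");u,v=proj(f,[.57,.15,.13]).astype(int)
cv2.imwrite("pics/end.png",cv2.resize(f["frame"][v-50:v+50,u-60:u+60],(720,600),interpolation=cv2.INTER_CUBIC))
print(u,v,[proj(f,[.5705,.1517,z]).round(1) for z in(.143,.197)])
E
```

```text
clock: 24.12
position: [0.5699, 0.1517, 0.2893]
tool_rot: [-3.14, 0.0, 1.578]
force: [-0.3, -1.2, 0.1]
grip_width: 0.0384
finger_force: 0.0
232 165 [array([232.3, 162.2]), array([232.1, 147.2])]
```

View pics/end.png

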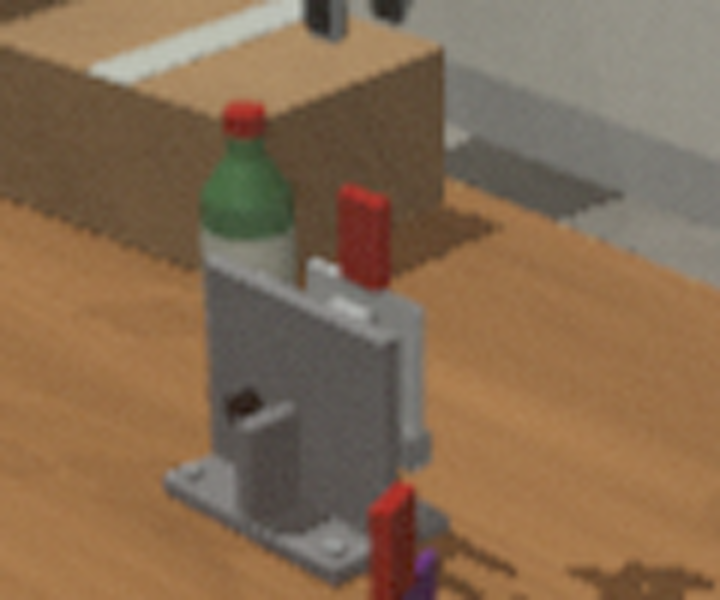

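The plate hangs upright behind the upright. Its grip spans picture rows 146 to 163, against 147 to 162 expected for fully home, and the gripper is clear above.

```bash
python3 -c "
from workcell import job_done;print(job_done())"
```

```text
the job is handed in; nothing more can be done
None
```

The slotted plate hangs upright by its notch on the stud, released with the gripper clear; I handed the job in at about 24 s of the 58 s limit, and no verdict was reported back.

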